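# Kit the sloping set-up board to its drawn layout and lock it

### The arm

A 7-joint arm with a two-finger parallel gripper is mounted at the origin on a cart in front of the work surface, level with it; the furniture and walls round the work are solid. World frame = base frame: x ahead of the robot, y to its left, z up, the work surface at z = 0. Lengths are in m, angles in rad, forces in N, time in s.
With the tool pointing down it reaches from about 0.425 to 0.875 m from the base axis. Payload 4.7 kg.
Tool frame: the origin (TCP) lies midway between the tips of the shut fingers; the grasp point (between the pads) lies 19 mm behind it (ctrl.grip_point_offset is the distance from the TCP to the grasp point, in m); z points along the fingers, y is the line along which they close (so a half turn about z gives the same grasp; the last joint's range is limited). The gripper opens to 87 mm and grips with 3 to 60 N. Pads are 19 mm wide; open, the fingers measure 117 mm over their backs; the gripper's body (75 mm by 190 mm) begins 51 mm behind the grasp point.
Start: joints at [-1.212, 0.321, -0.07, 1.45, 0.023, 1.371, -0.057], TCP at [0.22, 0.612, 0.223] pointing down, gripper open.
Joint ranges: [-2.86, 2.86], [-0.3, 2.09], [-1.38, 1.24], [0.06, 2.45], [-1.56, 4.7], [0.09, 2.05], [-2.69, 2.69]. Speed limits (rad/s): [2.57, 2.57, 3.14, 3.14, 3.14, 3.14, 3.14].

### API

Orientations are given as a rotation vector (axis times angle).
In Python, from bench import ctrl gives the robot as it stands.
- The arm moves only by the tool move_arm, never from a script. Its argument "increments" is text: rows parted by semicolons, each of 7 numbers parted by spaces: the shift along the world's x, y, z in mm, then the turn, a rotation vector about the world's x, y, z in degrees, then the closure in counts, from 0 (fully open) to 255 (shut). A call has exactly 8 rows; each row shifts and turns the commanded pose from where the row before left it; what a row does not reach is not made up. A row lasts 1/12 s, in which the tool goes at most 41.7 mm and 7.16 degrees, less where a joint would pass 70% of its speed; a pose out of reach is approached as far as the arm can. A call with a gripper value outside its range is refused whole. The fingers move at their own pace and stop on an object; "grip_force" is the grip in N (left out, the last holds). Time passes only in rows, so rows that do not move let the fingers close, or fill a call up. It gives the time, the measured TCP pose, the force, the opening and the grip force at its end, in the units of the state.
- ctrl.get_state(): the state, without advancing time (a new reading comes with each control period).
- ctrl.get_image(name): name is "scene" or "side" or "wrist"; returns a dict with "frame" (420x560x3 uint8, red, green, blue), "depth" (420x560 float32, m along the optical axis (not along the pixel's ray), 0 where there is no reading), "fx", "fy", "cx", "cy" (pixels), "position" and "orientation" of the camera in the world. Camera axes: x right, y down, z forward; pixel columns grow to the right and rows downward; lengths in m; the calibration is good to about 2 mm. A picture is of the moment at which its call begins.
- ctrl.close_job(): hands the job in; it is judged then, once.
Trained networks look in a picture, given as the dict that the camera call returned (one of the last four; its "shot" number tells which), for a name from the list of things; names that differ only in an ending like _2 or _b are one class to them, and where a whole thing is asked for, a point or a joint stands for the part that bears it (a point fixed in the world has none). Each returns a list of dicts, best first, with "score" (0 to 1); they miss things now and then, are a little off and sometimes report something else, mostly with a low value. They report only what shows in the picture. A call takes as long as a camera call.
- ctrl.find_in(target, picture): "centre" ([x, y, z] in m, in world coordinates, good to about 4 mm: the middle of the surface that is visible of it).
- ctrl.silhouettes(target, picture): "region" (420x560 bool, what is visible of it).
The state is a dict: "time": time; "joint_positions": joint angles; "qd": joint speeds; "joint_torque": joint torques, N m; "position": TCP position; "tool_rot": TCP orientation; "ft_force": force on the tool from outside, world axes, zero at the start; "torque": the same for the moment, N m; "grip_width": opening from 0.0 (shut) to 1.0 (fully open); "grip_force": force on a finger pad.
Only numpy, scipy, OpenCV 4.12 (cv2) and the standard library are available. Lean on these libraries where they do the work, as an engineer would, in place of code of your own. Each camera call takes 0.05 s, during which the arm holds its last target. There are 200 camera calls.

### The job

Kit the sloping board to its drawn layout: clip the set-up block onto the large outline, held between its metal ledge and the orange spring jaw; lay the wedge flat on the middle outline with its thick end on the red mark, and the nut flat on the round one, each centred and pushed down the slope until it rests against its little ledge. When all three lie in place, swing the red keeper bar up and over the wedge and nut right up to its stop, and leave the other things on the bench where they are.

Things in the scene. Friction and masses are not known exactly. Their poses are not given: they have to be found in the camera images.
- kit_face: Face of a fixed plywood board, 215 mm up the slope by 265 mm wide, sloping 0.45 rad (26 deg) toward the robot. Origin: centre of the face, on its surface, 90 mm above the table. x points up the slope, y left along the face, z out of the face (approach along -z with the tool tilted). Parts do not slide down it by themselves. Each spot drawn on it has an aluminium ledge 6 mm high, 8 thick, at its lower edge.
- block_spot (a point): Where the set-up block's origin lies when home (axes as kit_face; face frame -5, 75, 0 mm): centre of the drawn yellow, black-edged 104 x 44 mm rectangle, long along x. Its ledge's upper face is 50 mm below (x -55), its spring jaw above.
- wedge_spot (a point): Where the wedge's origin lies when home (axes as kit_face; face frame -5, 2, 0 mm): centre of the middle yellow rectangle, 104 x 30 mm, long along x, red mark at its lower end. Its ledge's upper face is 50 mm below (x -55).
- nut_spot (a point): Where the nut's origin lies when home (axes as kit_face; face frame 30, -59, 0 mm): centre of a yellow disc 32 mm wide. Its ledge's upper face is 13.2 mm below (x 16.8).
- spring_jaw (a joint): Orange sprung jaw, 40 mm wide, 20 high, above the block's spot. Value (m): how far it is pushed up the slope, 0 to 0.030. At 0 its lower face is at x 37 mm of the face frame, 92 above the ledge: the 100 mm block must push it up over 8 mm (3.5 N at first, 6.3 N at 8 mm, 7.7 N at 12 mm) before its lower end can drop behind the ledge; the jaw then holds it against the ledge.
- keeper (a joint): Red keeper bar turning about a normal to the face at x 30, y -115 mm of the face frame. 0: parked, pointing down the slope; 1.571: closed, pointing left (+y) across nut and wedge; clockwise from in front. 16 mm wide, 24 to 30 above the face, 126 long, with a rubber pad (16 above the face) that ends over the nut. A stiff hinge (0.12 Nm, about 1 N at the knob) with a stop at either end; stays where left.
- keeper_knob (a point): On the axis of the keeper's upright round black knob, 14 mm in diameter, standing 30 to 60 mm above the face and 115 mm from the keeper's axis; this point is 48 mm above the face. Its x axis points along the bar to the keeper's axis, z out of the face.
- setup_block: Planed brown wooden set-up block, 40 x 100 x 18 mm (x, y, z), lying flat on the table. Origin: centre of its underside; y is its length. Either end may point up the slope. Mass 30 to 60 g.
- wedge: Light wooden wedge, 26 x 100 x 20 mm (x, y, z), lying flat on the table. Origin: centre of the underside; y is its length, its thick end (20 mm high) at +y, tapering evenly to 4 mm at -y; its sides are parallel.
- wedge_thick (a point): Middle of the lower edge of the wedge's thick end, 50 mm from the wedge's origin.
- nut: Grey steel hexagon nut, 26 mm over its corners, 12 mm high, 45 g, lying flat on the table. Origin: centre of its underside; z up its axis. It behaves as a 26.4 mm disc; any turn about its axis will do.
- wax_tin: Bystander: round green tin, 71 mm, 36 high; origin under its centre. Leave alone.
- offcut: Bystander: grey wooden off-cut, 22 x 90 x 18 mm; origin under its centre. Leave alone.
- sanding_block: Bystander: cork sanding block, 37 x 87 x 24 mm; origin under its centre. Leave alone.
- arbor_wrench: Bystander: flat steel wrench, 48 x 231 x 6 mm, long along its y; origin under its centre. Leave alone.
- pencil: Bystander: flat carpenter pencil, 14 x 164 x 8 mm, long along its y; origin under its centre. Leave alone.

How it is judged:
On the way, in this order (a step that is already met when the one before it is completed fails the run):
1. block, wedge and nut all lie home in their spots while the keeper is still parked (x of setup_block in the frame of kit_face between -0.008 and -0.002 m and y of setup_block in the frame of kit_face between 0.068 and 0.082 m and z of setup_block in the frame of kit_face between -0.003 and 0.003 m and angle between the y axis of each of setup_block, wedge and the x axis of kit_face, either way round below 0.1 rad and angle between the z axis of each of setup_block, wedge and the z axis of kit_face, either way round below 0.06 rad and x of wedge in the frame of kit_face between -0.008 and -0.002 m and y of wedge in the frame of kit_face between -0.005 and 0.009 m and z of wedge in the frame of kit_face between -0.003 and 0.003 m and x of wedge_thick in the frame of kit_face below -0.045 m and x of nut in the frame of kit_face between 0.027 and 0.033 m and y of nut in the frame of kit_face between -0.066 and -0.052 m and z of nut in the frame of kit_face between -0.003 and 0.003 m and angle between the z axis of nut and the z axis of kit_face, either way round below 0.1 rad and value of joint keeper below 0.35 rad), for 0.2 s.
2. the keeper is swung over to its closed stop (value of joint keeper above 1.45 rad), for 0.2 s.
At the end, for the whole second after the job is handed in: Block, wedge and nut flat in their spots: within 3 mm of resting on their ledges, 7 mm sideways, block and wedge within 0.1 rad of straight, wedge thick end down, jaw pressing on the block (over 4 mm), keeper beyond 1.45 rad, all at rest (x of setup_block in the frame of kit_face between -0.008 and -0.002 m and y of setup_block in the frame of kit_face between 0.068 and 0.082 m and z of setup_block in the frame of kit_face between -0.003 and 0.003 m and angle between the y axis of each of setup_block, wedge and the x axis of kit_face, either way round below 0.1 rad and angle between the z axis of each of setup_block, wedge and the z axis of kit_face, either way round below 0.06 rad and x of wedge in the frame of kit_face between -0.008 and -0.002 m and y of wedge in the frame of kit_face between -0.005 and 0.009 m and z of wedge in the frame of kit_face between -0.003 and 0.003 m and x of wedge_thick in the frame of kit_face below -0.045 m and x of nut in the frame of kit_face between 0.027 and 0.033 m and y of nut in the frame of kit_face between -0.066 and -0.052 m and z of nut in the frame of kit_face between -0.003 and 0.003 m and angle between the z axis of nut and the z axis of kit_face, either way round below 0.1 rad and linear speed of each of setup_block, wedge, nut below 0.01 m/s and value of joint keeper above 1.45 rad and value of joint spring_jaw above 0.004 m); the robot touches nothing.
It fails at once if a bystander is moved by more than 30 mm (distance of any of wax_tin, offcut, sanding_block, arbor_wrench, pencil from where it was at the start of the episode above 0.03 m).
It also fails if it takes over 72 s, if anything falls off the work surface, if the arm or the gripper's body presses on something with over 40 N, if the wrist force passes 120 N, or if a joint passes its speed limit or range.

## Working session

There is one attempt and no reset: what is moved stays moved. The work goes in short steps, Python scripts to look and compute and a tool call to move; the robot and the scene stay as the last step left them, time stands still between calls to the robot, and variables do not carry over. Pictures are saved under pics/ and viewed, at most 10 in all, crops included, and the job is handed in when it is done.

Besides the shell and the picture viewer there is one more tool, called after "Request:" as a command line: name --argument value ..., lists and objects as JSON in quotes. move_arm: Moves the arm, as the interface text tells. Its arguments: {"type":"object","properties":{"increments":{"type":"string"},"grip_force":{"type":"number"}},"required":["increments"]}

```bash
ls; mkdir -p pics; cat > h.py <<'E'
import numpy as np, cv2
from bench import ctrl
from scipy.spatial.transform import Rotation as R
def Rm(o):
    o=np.array(o,float)
    return o if o.shape==(3,3) else (R.from_rotvec(o).as_matrix() if o.size==3 else R.from_quat(o).as_matrix())
def cloud(p):
    d=p["depth"];v,u=np.mgrid[:d.shape[0],:d.shape[1]]
    c=np.stack([(u-p["cx"])*d/p["fx"],(v-p["cy"])*d/p["fy"],d],-1)
    return c@Rm(p["orientation"]).T+np.array(p["position"])
def save(p,n): cv2.imwrite("pics/"+n,p["frame"][...,::-1])
def rect(p,reg,C=None):
    C=cloud(p) if C is None else C
    m=reg&(p["depth"]>0); q=C[m]
    return q
E
python3 - <<'E'
from h import *
s=ctrl.get_state(); print({k:np.round(v,3) for k,v in s.items()})
for n in ["scene","side"]:
    p=ctrl.get_image(n); save(p,n+"0.png"); print(n,p["position"],p["orientation"])
    C=cloud(p)
    for t in ["kit_face","setup_block","wedge","nut","spring_jaw","keeper","keeper_knob","wax_tin","offcut","sanding_block","arbor_wrench","pencil"]:
        r=ctrl.find_in(t,p); g=ctrl.silhouettes(t,p)
        print(t,[(np.round(x["centre"],3),round(x["score"],2)) for x in r[:2]],end=" ")
        for x in g[:1]:
            q=C[x["region"]&(p["depth"]>0)]
            if len(q)<5: continue
            (a,b),(w,h),th=cv2.minAreaRect((q[:,:2]*1000).astype(np.float32)); print("rect",round(a),round(b),round(w),round(h),round(th),"z",np.round(np.percentile(q[:,2],[5,95])*1000),len(q),end="")
        print()
E
```

```text
pics
{'time': np.float64(0.0), 'joint_positions': array([-1.212,  0.322, -0.07 ,  1.452,  0.023,  1.371, -0.057]), 'qd': array([ 0.001,  0.001, -0.   ,  0.   ,  0.   , -0.001, -0.   ]), 'joint_torque': array([ 0.0000e+00, -4.9129e+01, -4.0400e-01, -3.1253e+01, -6.4000e-02,
        4.4000e-02,  0.0000e+00]), 'position': array([0.22 , 0.611, 0.221]), 'tool_rot': array([-5.390e-01, -3.095e+00,  3.000e-03]), 'ft_force': array([ 0.413,  0.153, -0.79 ]), 'torque': array([0.003, 0.002, 0.033]), 'grip_force': np.float64(0.0), 'grip_width': np.float64(1.001)}
scene [-0.06014612 -0.90315371  0.71727589] [-2.03693194  0.63448337 -0.34282201]
kit_face [(array([ 0.574, -0.112,  0.091]), 0.84)] rect 440 310 109 29 64 z [ 2. 19.] 213
setup_block [(array([ 0.404, -0.323,  0.017]), 0.59)] rect 420 -307 124 52 74 z [ 3. 20.] 975
wedge [(array([0.437, 0.304, 0.011]), 0.61)] rect 444 315 120 28 61 z [ 2. 19.] 219
nut [(array([ 0.577, -0.376,  0.011]), 0.61)] rect 441 310 109 26 62 z [ 3. 19.] 212
spring_jaw [] rect 621 -14 31 64 5 z [108. 130.] 131
keeper [(array([ 0.538, -0.219,  0.107]), 0.84), (array
[... 1156 characters left out ...]
[(array([ 0.54 , -0.206,  0.102]), 0.62)] rect 341 294 21 64 4 z [ 6. 18.] 281
keeper_knob [(array([ 0.539, -0.208,  0.099]), 0.79), (array([0.583, 0.332, 0.033]), 0.64)] rect 583 -212 509 204 89 z [ 47. 133.] 3262
wax_tin [(array([ 0.541, -0.209,  0.102]), 0.72), (array([0.583, 0.333, 0.034]), 0.58)] rect 388 71 152 13 90 z [4. 9.] 183
offcut [(array([0.337, 0.298, 0.02 ]), 0.55)] rect 615 -15 15 34 4 z [114. 129.] 60
sanding_block [(array([ 0.581, -0.067,  0.095]), 0.61)] 
arbor_wrench [(array([ 0.34 , -0.15 ,  0.004]), 0.78), (array([ 0.537, -0.207,  0.105]), 0.74)] rect 496 -303 280 102 63 z [ 78. 108.] 116
pencil [(array([0.387, 0.078, 0.005]), 0.55)] rect 388 73 147 11 89 z [6. 9.] 136
```

View pics/scene0.png

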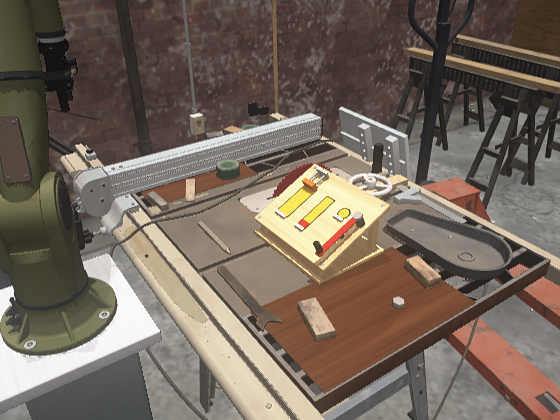

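View pics/side0.png

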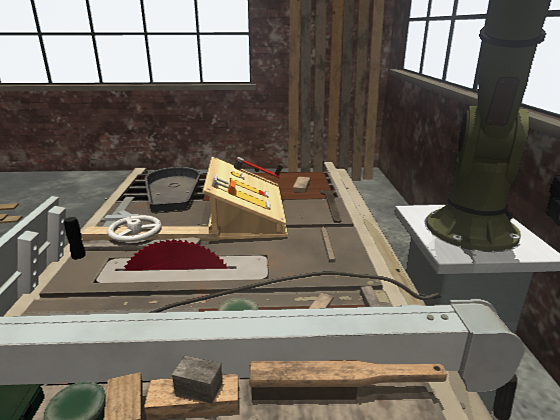

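The scene view shows the block at about (315,318), the nut at (398,301), the board at (320,210), the wedge and off-cut near (190,187), and the tin at (230,168). The side view shows the fence in front with the saw blade behind it. I'm checking fence clearance and fitting the board from colour and depth.

```bash
python3 - <<'E'
from h import *
p=ctrl.get_image("scene"); C=cloud(p); ok=p["depth"]>0
m=ok&(C[...,0]>.15)&(C[...,0]<.8)&(C[...,1]>.2)&(C[...,1]<.7)&(C[...,2]<.3)
for y in np.arange(.2,.7,.05):
    k=m&(abs(C[...,1]-y)<.025); print(round(y,2),k.sum(),np.round(np.percentile(C[...,2][k],[50,98]),3) if k.sum()>5 else "")
m=ok&(C[...,0]>.42)&(C[...,0]<.75)&(C[...,1]>-.3)&(C[...,1]<.08)&(C[...,2]>.045)&(C[...,2]<.16)
q=C[m]; ins=np.ones(len(q),bool)
for i in range(15):
    c=q[ins].mean(0); n=np.linalg.svd(q[ins]-c)[2][2]; n*=np.sign(n[2]); ins=abs((q-c)@n)<max(.002,.02*.7**i)
print("plane",c,n,ins.sum(),"tilt",np.arccos(n[2]),"yaw",np.degrees(np.arctan2(-n[1],-n[0])))
hsv=cv2.cvtColor(p["frame"],cv2.COLOR_RGB2HSV)
ym=(m&(hsv[...,0]>22)&(hsv[...,0]<34)&(hsv[...,1]>190)).astype(np.uint8)
k,l,st,ce=cv2.connectedComponentsWithStats(ym)
for i in range(1,k):
    if st[i,4]>15:
        a=C[l==i]; (x,y),(w,h),t=cv2.minAreaRect((a[:,:2]*1000).astype(np.float32)); print(np.round(ce[i]),st[i,4],np.round(a.mean(0),3),round(x),round(y),round(w),round(h),round(t,1))
E
```

```text
0.2 1107 [-0.002  0.009]
0.25 2549 [-0.007  0.01 ]
0.3 2740 [-0.001  0.029]
0.35 2445 [-0.003  0.035]
0.4 6571 [0.038 0.08 ]
0.45 1915 [0.075 0.081]
0.5 682 [-0.868  0.297]
0.55 885 [-0.864  0.298]
0.6 435 [-0.869 -0.86 ]
0.65 471 [-0.868  0.25 ]
plane [ 0.58323887 -0.10905854  0.0895852 ] [-0.4335715  -0.01644731  0.90096905] 4820 tilt 0.4487985194349454 yaw 2.1724439014023615
```

Request:
move_arm --increments "24 -33 3 0 0 0 0;24 -33 3 0 0 0 0;24 -33 0 0 0 0 0;24 -33 0 0 0 0 0;24 -33 0 0 0 0 0;24 -33 0 0 0 0 0;24 -33 0 0 0 0 0;24 -33 0 0 0 0 0"

```text
time: 3.22
position: [0.4126, 0.346, 0.229]
tool_rot: [0.539, 3.095, 0.001]
ft_force: [0.0, -0.5, -0.8]
grip_width: 0.997
grip_force: 0.0
```

```bash
python3 - <<'E'
from h import *
p=ctrl.get_image("wrist"); save(p,"w1.png"); C=cloud(p); np.savez("w1.npz",C=C,f=p["frame"])
print(p["position"],Rm(p["orientation"]))
for x in ctrl.silhouettes("wedge",p)[:2]:
    q=C[x["region"]&(p["depth"]>0)]; q=q[q[:,2]>.002]
    print(x["score"],cv2.minAreaRect((q[:,:2]*1000).astype(np.float32)),len(q))
    r=cv2.minAreaRect((q[:,:2]*1000).astype(np.float32)); b=cv2.boxPoints(r); c=np.array(r[0])
    e=[b[1]-b[0],b[2]-b[1]]; L=max(e,key=np.linalg.norm); L=L/np.linalg.norm(L); s=(q[:,:2]*1000-c)@L
    print("dir",L,np.degrees(np.arctan2(L[1],L[0])),"height along",[round(float(np.median(q[abs(s-t)<6,2]))*1000,1) for t in(-40,-20,0,20,40)])
E
```

```text
[0.33581592 0.37312651 0.39141409] [[ 3.38279033e-01  8.99676086e-01  2.75953322e-01]
 [ 9.41045784e-01 -3.23519069e-01 -9.88344263e-02]
 [ 3.57192119e-04  2.93118325e-01 -9.56076106e-01]]
0.8 ((441.52484130859375, 311.2167663574219), (104.19950103759766, 32.90150451660156), 62.203407287597656) 1568
dir [0.46633422 0.8846086 ] 62.203396 height along [6.2, 9.5, 12.6, 15.7, 18.9]
```

View pics/w1.png

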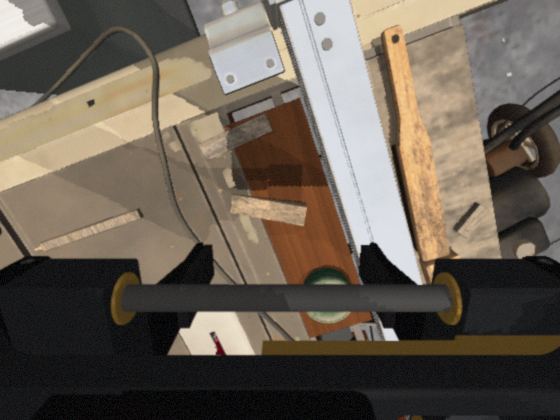

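The wrist view shows the wedge at (268,210), the off-cut at (237,137), the tin at (327,297) and the fence close to them. I'm checking how near the fence is.

```bash
python3 - <<'E'
from h import *
C=np.load("w1.npz")["C"]; C=C[C[...,2]<.15]
for x in np.arange(.30,.60,.03):
    k=C[abs(C[:,0]-x)<.015]; k=k[(k[:,1]>.3)&(k[:,1]<.5)]
    print(round(x,2),[round(float(k[k[:,2]>h,1].min()),3) if (k[:,2]>h).any() else 0 for h in(.03,.045,.06,.075)],round(float(k[:,2].max()),3))
w=C[(C[:,2]>.004)&(abs(C[:,0]-.44)<.06)&(abs(C[:,1]-.31)<.06)]; print(cv2.minAreaRect((w[:,:2]*1000).astype(np.float32)))
E
```

```text
0.3 [0.4, 0.4, 0.4, 0.4] 0.083
0.33 [0.4, 0.4, 0.4, 0.4] 0.081
0.36 [0.4, 0.4, 0.4, 0.4] 0.081
0.39 [0.4, 0.4, 0.4, 0.4] 0.081
0.42 [0.4, 0.4, 0.4, 0.4] 0.081
0.45 [0.4, 0.4, 0.4, 0.4] 0.081
0.48 [0.4, 0.4, 0.4, 0.4] 0.08
0.51 [0.4, 0.4, 0.4, 0.4] 0.08
0.54 [0.332, 0.4, 0.433, 0.433] 0.081
0.57 [0.349, 0.45, 0.45, 0.45] 0.08
((426.06591796875, 309.67694091796875), (98.19066619873047, 95.45799255371094), 6.678774356842041)
```

Request:
move_arm --increments "3 -4 -5 0 0 -7 0;3 -5 -5 0 0 -7 0;3 -5 -10 0 0 -7 0;3 -5 -10 0 0 -7 0;3 -5 -10 0 0 -7 0;3 -5 -10 0 0 -7 0;3 -5 -10 0 0 -7 0;3 -5 -10 0 0 -7 0" --grip_force 20

```text
time: 3.98
position: [0.4358, 0.3088, 0.1582]
tool_rot: [1.936, 2.474, 0.0]
ft_force: [0.0, -1.0, -0.5]
grip_width: 1.005
grip_force: 0.0
```

Request:
move_arm --increments "2 0 -12 0 0 -7 0;0 0 -12 0 0 -7 0;0 0 -12 0 0 -7 0;0 0 -12 0 0 -7 0;0 0 -12 0 0 -7 0;0 0 -12 0 0 -7 0;0 0 0 0 0 0 0;0 0 0 0 0 0 0"

```text
time: 4.65
position: [0.4372, 0.3087, 0.0862]
tool_rot: [2.686, 1.628, -0.002]
ft_force: [0.6, 0.8, 0.0]
grip_width: 0.999
grip_force: 0.0
```

Request:
move_arm --increments "1 -1 -20 0 0 0 0;1 -1 -20 0 0 0 0;0 0 -20 0 0 0 0;0 0 -14 0 0 0 0;0 0 -8 0 0 0 0;0 0 0 0 0 0 0;0 0 0 0 0 0 255;0 0 0 0 0 0 255"

```text
time: 5.32
position: [0.4407, 0.3076, 0.0059]
tool_rot: [-2.688, -1.625, -0.004]
ft_force: [-0.7, -1.0, -0.2]
grip_width: 0.92
grip_force: 0.0
```

Request:
move_arm --increments "0 0 0 0 0 0 255;0 0 0 0 0 0 255;0 0 0 0 0 0 255;0 0 0 0 0 0 255;0 0 0 0 0 0 255;0 0 0 0 0 0 255;0 0 0 0 0 0 255;0 0 0 0 0 0 255"

```text
time: 5.98
position: [0.4397, 0.3067, 0.0045]
tool_rot: [2.689, 1.624, -0.0]
ft_force: [0.4, 0.0, 0.1]
grip_width: 0.324
grip_force: 0.2
```

Request:
move_arm --increments "0 0 0 0 0 0 255;0 0 10 0 0 0 255;0 0 25 0 0 0 255;0 0 38 0 0 0 255;0 0 40 0 0 7 255;0 0 40 0 0 7 255;0 0 40 0 0 7 255;0 0 40 0 0 7 255"

```text
time: 6.65
position: [0.4395, 0.3063, 0.2405]
tool_rot: [2.21, 2.232, 0.002]
ft_force: [0.2, 0.4, -0.2]
grip_width: 0.296
grip_force: 20.0
```

Request:
move_arm --increments "3 -30 28 0 0 7 255;3 -38 15 0 0 7 255;3 -38 15 0 0 7 255;3 -38 15 0 0 7 255;3 -38 15 0 0 7 255;3 -38 15 0 0 7 255;3 -38 15 0 0 7 255;3 -38 15 0 0 7 255"

```text
time: 7.32
position: [0.4629, 0.0145, 0.3697]
tool_rot: [0.934, 2.999, 0.002]
ft_force: [0.7, 0.4, -0.6]
grip_width: 0.298
grip_force: 20.0
```

Request:
move_arm --increments "3 -38 0 0 0 7 255;3 -38 0 0 0 7 255;3 -38 0 0 0 7 255;3 -4 0 0 0 7 255;3 0 0 0.25 -6.45 0 255;0 0 0 0.25 -6.45 0 255;0 0 0 0.25 -6.45 0 255;0 0 0 0.25 -6.45 0 255"

```text
time: 7.98
position: [0.4744, -0.0886, 0.376]
tool_rot: [0.212, 2.868, 0.065]
ft_force: [-1.2, -0.3, 1.6]
grip_width: 0.294
grip_force: 20.0
```

Request:
move_arm --increments "0 0 0 0 0 7 255;0 0 0 0 0 0 255;0 0 0 0 0 0 255;0 0 0 0 0 0 255;0 0 0 0 0 0 255;0 0 0 0 0 0 255;0 0 0 0 0 0 255;0 0 0 0 0 0 255"

```text
time: 8.65
position: [0.4757, -0.089, 0.3749]
tool_rot: [0.039, 2.881, 0.086]
ft_force: [-0.5, 0.0, -0.7]
grip_width: 0.295
grip_force: 20.0
```

```bash
python3 - <<'E'
from h import *
s=ctrl.get_state(); print(np.round(s["joint_positions"],2)); print(np.round(Rm(s["tool_rot"]),3))
p=ctrl.get_image("wrist"); save(p,"w2.png"); C=cloud(p); np.savez("w2.npz",C=C,f=p["frame"])
ok=p["depth"]>0
m=ok&(C[...,0]>.45)&(C[...,0]<.72)&(C[...,1]>-.27)&(C[...,1]<.06)&(C[...,2]>.03)&(C[...,2]<.15)
q=C[m]; ins=np.ones(len(q),bool)
for i in range(20):
    c=q[ins].mean(0); n=np.linalg.svd(q[ins]-c,full_matrices=False)[2][2]; n*=np.sign(n[2]); ins=abs((q-c)@n)<max(.002,.02*.7**i)
print("plane",c,n,ins.sum(),"tilt",np.arccos(n[2]),"yaw",np.degrees(np.arctan2(-n[1],-n[0])))
hsv=cv2.cvtColor(p["frame"],cv2.COLOR_RGB2HSV)
ym=(m&(hsv[...,0]>22)&(hsv[...,0]<32)&(hsv[...,1]>200)).astype(np.uint8)
k,l,st,ce=cv2.connectedComponentsWithStats(ym)
for i in range(1,k):
    if st[i,4]>40:
        a=C[l==i]; print(np.round(ce[i]),st[i,:],np.round(a.mean(0),4))
E
```

```text
[-0.22 -0.29  0.33  1.78  0.01  1.38  1.66]
[[-0.966  0.019  0.257]
 [ 0.034  0.998  0.055]
 [-0.255  0.062 -0.965]]
plane [ 0.56826637 -0.0982725   0.08355233] [-0.4343862  -0.0159451   0.90058558] 15127 tilt 0.44968153235267827 yaw 2.1022231230517945
[319. 177.] [ 303  153   28   53 1043] [ 0.5645 -0.0207  0.0837]
[271. 169.] [262 168  17   3  41] [ 0.5509 -0.096   0.0761]
[235. 213.] [227 206  17  16 214] [ 0.6113 -0.1561  0.1042]
```

View pics/w2.png

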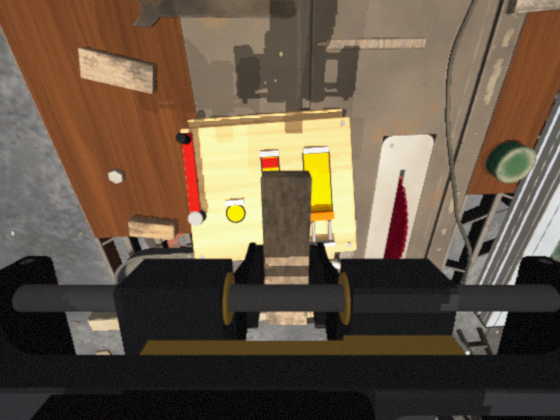

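The wrist view shows the wedge held with its end at (287,172). The board spans about x 190–352, y 118–250, the nut disc is at (235,213), the block's outline at (319,177), the knob at (183,138) and the nut at (116,176). Now I'm fixing the board frame from its edges and the wedge's position in the hand.

```bash
python3 - <<'E'
from h import *
d=np.load("w2.npz"); C=d["C"]; f=d["f"]
b,psi=.45,np.radians(2.1)
xf=np.array([np.cos(b)*np.cos(psi),np.cos(b)*np.sin(psi),np.sin(b)]); yf=np.array([-np.sin(psi),np.cos(psi),0]); zf=np.cross(xf,yf)
O=np.array([.582,-.097,.090]); F=(C-O)@np.c_[xf,yf,zf]*1000
hsv=cv2.cvtColor(f,cv2.COLOR_RGB2HSV)
m=(abs(F[...,2])<4)&(abs(F[...,0])<130)&(abs(F[...,1])<160)
print("z off",np.median(F[m][:,2]))
# lateral edges by row
for lo,hi in((-100,-70),(-70,-40),(-40,-10),(-10,20),(20,50)):
    k=m&(F[...,0]>lo)&(F[...,0]<hi); print("x",lo,hi,"y",np.round(np.percentile(F[k][:,1],[.5,99.5]),1))
for lo in(-120,-90,-60,60,90):
    k=m&(F[...,1]>lo)&(F[...,1]<lo+30); print("y",lo,"x",np.round(np.percentile(F[k][:,0],[.5,99.5]),1))
ye=m&(hsv[...,0]>20)&(hsv[...,0]<34)&(hsv[...,1]>190)
for n,(y0,y1) in dict(block=(45,105),wedge=(-25,30),nut=(-85,-35)).items():
    k=ye&(F[...,1]>y0)&(F[...,1]<y1); print(n,np.round(np.percentile(F[k],[2,50,98],axis=0),1).tolist() if k.any() else 0)
r=((hsv[...,0]<6)|(hsv[...,0]>174))&(hsv[...,1]>150)&(F[...,2]>15)&(F[...,2]<40)&(abs(F[...,0])<130)&(abs(F[...,1])<160)
print("keeper",cv2.minAreaRect(F[r][:,:2].astype(np.float32)))
o=(hsv[...,0]>7)&(hsv[...,0]<18)&(hsv[...,1]>180)&(F[...,2]>10)&(F[...,2]<30)&(F[...,1]>40)&(F[...,1]<110); print("jaw",np.round(np.percentile(F[o],[2,50,98],axis=0),1).tolist() if o.any() else 0)
R_=np.array([[-.966,.019,.257],[.034,.998,.055],[-.255,.062,-.965]]); T=(C-np.array([.4757,-.089,.3749]))@R_*1000
w=(abs(T[...,2])<40)&(abs(T[...,1])<25)&(T[...,0]>-120)&(T[...,0]<120)
w[250:]=False; q=T[w]; print("wedge tool",len(q),np.round(np.percentile(q,[1,50,99],axis=0),1).tolist(),[np.round(np.median(q[abs(q[:,0]-t)<4],axis=0),1).tolist() for t in(10,20,30,40,48)])
E
```

```text
z off 0.1781747853848776
x -100 -70 y [-113.   130.1]
x -70 -40 y [-113.4  130.4]
x -40 -10 y [-113.3  130.5]
x -10 20 y [-113.8  130.5]
x 20 50 y [-127.5  130.8]
y -120 x [-105.5  100.6]
y -90 x [-105.4  104.1]
y -60 x [-105.1  103.2]
y 60 x [-105.3  104.9]
y 90 x [-105.   106.5]
block [[-51.9, 56.0, -1.0], [-13.9, 77.3, 0.7], [34.0, 93.1, 2.5]]
wedge [[-52.9, -10.5, -0.3], [-34.3, 2.3, 1.0], [-32.0, 13.3, 2.2]]
nut [[19.6, -72.6, -1.0], [30.5, -60.2, 1.0], [42.1, -48.1, 2.7]]
keeper ((-36.95012283325195, -115.32769012451172), (114.63081359863281, 15.873489379882812), 0.08802957087755203)
jaw [[37.7, 57.8, 10.6], [38.5, 71.8, 19.6], [49.6, 91.1, 21.1]]
wedge tool 4057 [[10.2, -18.7, -16.5], [34.7, -0.2, -12.5], [53.4, 18.7, 0.2]] [[11.7, 0.3, -8.8], [20.1, -0.2, -10.6], [30.1, -0.2, -12.2], [40.0, 0.0, -13.8], [48.0, -0.2, -15.1]]
```

```bash
cat >> h.py <<'E'
b,psi=.45,np.radians(2.1)
xf=np.array([np.cos(b)*np.cos(psi),np.cos(b)*np.sin(psi),np.sin(b)]); yf=np.array([-np.sin(psi),np.cos(psi),0]); zf=np.cross(xf,yf)
RF=np.c_[xf,yf,zf]; O=np.array([.582,-.097,.090])
def W(x,y,z): return O+RF@(np.array([x,y,z])/1000)
def down(az,tilt=0): # tool down, y axis at azimuth az
    a=np.radians(az); y=np.array([np.cos(a),np.sin(a),0]); z=np.array([0,0,-1.]); return np.c_[np.cross(y,z),y,z]
RT=np.c_[-xf,yf,-zf]
def go(P,Rg,cp=None,cR=None):
    s=ctrl.get_state(); cp=s["position"] if cp is None else cp; cR=Rm(s["tool_rot"]) if cR is None else cR
    d=(np.array(P)-cp)*1000; w=np.degrees(R.from_matrix(Rg@cR.T).as_rotvec())
    print("from",np.round(cp,4),"shift",np.round(d,1),"rot",np.round(w,2),"rows>=",round(max(np.linalg.norm(d)/41.7,np.linalg.norm(w)/7.16),1))
def face():
    s=ctrl.get_state(); print("TCP face",np.round(RF.T@(s["position"]-O)*1000,1),"rot err",np.round(np.degrees(R.from_matrix(RT@Rm(s["tool_rot"]).T).as_rotvec()),2),"F face",np.round(RF.T@s["ft_force"],1),"w",round(s["grip_width"]*87,1),"t",round(s["time"],2), "q",np.round(s["joint_positions"],2))
E
python3 - <<'E'
from h import *
face(); go(W(2.5,2,60),RT); print(np.round(xf,4),np.round(yf,4),np.round(zf,4))
E
```

```text
TCP face [ 28.4  11.7 302.7] rot err [ -3.46 -10.98   2.84] F face [-0.2 -1.  -0.5] w 25.7 t 8.7 q [-0.22 -0.29  0.33  1.78  0.01  1.38  1.66]
from [ 0.4756 -0.0892  0.3749] shift [  82.5   -6.7 -229.8] rot [ -3.46 -10.98   2.84] rows>= 5.9
[0.8998 0.033  0.435 ] [-0.0366  0.9993  0.    ] [-0.4347 -0.0159  0.9004]
```

Request:
move_arm --increments "12 -1 -33 0 0 0 255;12 -1 -34 -0.5 -1 0.5 255;12 -1 -34 -0.6 -2 0.5 255;12 -1 -34 -0.6 -2 0.5 255;12 -1 -34 -0.6 -2 0.5 255;12 -1 -34 -0.6 -2 0.5 255;10.5 -0.7 -26.8 -0.56 -1.98 0.34 255;0 0 0 0 0 0 255"

```text
time: 9.37
position: [0.5532, -0.0955, 0.1375]
tool_rot: [-0.048, 2.703, 0.011]
ft_force: [-1.7, 0.6, -1.4]
grip_width: 0.301
grip_force: 20.0
```

```bash
python3 - <<'E'
from h import *
face(); go(W(2.5,2,12),RT);
E
```

```text
TCP face [-5.2  2.5 55.3] rot err [ 0.   -0.66  0.04] F face [-2.1  0.6 -0.5] w 26.1 t 9.37 q [-0.24 -0.12  0.41  2.17 -0.07  0.65  1.83]
from [ 0.5532 -0.0955  0.1375] shift [ 25.8   0.4 -35.6] rot [ 0.   -0.66  0.04] rows>= 1.1
```

Request:
move_arm --increments "5 0 -7 0 -0.3 0 255;5 0 -7 0 -0.3 0 255;5 0 -7 0 0 0 255;5 0 -7 0 0 0 255;4 0 -6 0 0 0 255;0 0 0 0 0 0 255;0 0 0 0 0 0 255;0 0 0 0 0 0 255"

```text
time: 10.03
position: [0.5821, -0.0968, 0.1115]
tool_rot: [-0.047, 2.68, 0.01]
ft_force: [0.6, 0.2, -0.3]
grip_width: 0.293
grip_force: 20.0
```

```bash
python3 - <<'E'
from h import *
face(); go(W(2.5,2,5.5),RT);
E
```

```text
TCP face [ 9.4  0.2 19.3] rot err [0.02 0.63 0.1 ] F face [ 0.4  0.2 -0.6] w 25.5 t 10.03 q [-0.25 -0.02  0.43  2.16 -0.16  0.56  1.9 ]
from [ 0.5821 -0.0968  0.1115] shift [ -0.3   1.8 -15.4] rot [0.02 0.63 0.1 ] rows>= 0.4
```

Request:
move_arm --increments "0 0.9 -5 0 0.3 0 255;0 0.9 -5 0 0.3 0.1 255;-0.3 0 -5.4 0 0 0 255;0 0 0 0 0 0 255;0 0 0 0 0 0 255;0 0 0 0 0 0 255;0 0 0 0 0 0 255;0 0 0 0 0 0 255"

```text
time: 10.7
position: [0.5818, -0.095, 0.0961]
tool_rot: [-0.05, 2.69, 0.011]
ft_force: [-0.1, -0.1, -0.6]
grip_width: 0.294
grip_force: 20.0
```

```bash
python3 - <<'E'
from h import *
face(); go(W(-1.5,2,4.5),RT)
E
```

```text
TCP face [2.6 2.  5.6] rot err [ 0.02  0.05 -0.01] F face [-0.4 -0.1 -0.5] w 25.6 t 10.7 q [-0.25  0.01  0.43  2.17 -0.19  0.54  1.92]
from [ 0.5818 -0.095   0.0961] shift [-3.2 -0.1 -2.7] rot [ 0.02  0.05 -0.01] rows>= 0.1
```

Request:
move_arm --increments "0.6 0 -1.2 0 0 0 255;-1.5 0 -0.7 0 0 0 255;-1.5 -0.1 -0.7 0 0 0 255;-1.5 -0.1 -0.8 0 0 0 255;0 0 0 0 0 0 255;0 0 0 0 0 0 255;0 0 0 0 0 0 255;0 0 0 0 0 0 255"

```text
time: 11.37
position: [0.5789, -0.0951, 0.0935]
tool_rot: [-0.05, 2.688, 0.011]
ft_force: [5.0, 1.0, 1.0]
grip_width: 0.296
grip_force: 20.0
```

```bash
python3 - <<'E'
from h import *
face()
E
```

```text
TCP face [-1.2  2.   4.4] rot err [ 0.03  0.17 -0.01] F face [ 4.9  0.8 -1.3] w 25.7 t 11.37 q [-0.25  0.    0.43  2.18 -0.19  0.53  1.93]
```

Request:
move_arm --increments "0.4 0 -0.9 0 0 0 255;0 0 0 0 0 0 110;0 0 0 0 0 0 110;0 0 0 0 0 0 110;0 0 0 0 0 0 110;-2 0 5 0 0 0 110;-9 0 18 0 0 0 110;-17 0 36 0 0 0 110"

```text
time: 12.03
position: [0.5471, -0.0947, 0.1464]
tool_rot: [-0.05, 2.701, 0.01]
ft_force: [1.0, 1.1, 1.1]
grip_width: 0.561
grip_force: 0.0
```

Request:
move_arm --increments "0 0 36 0 0 0 110;0 -10 30 0 6.4 0 0;-10 -30 20 0 6.4 0 0;-20 -32 10 0 6.4 0 0;-24 -32 0 0 6.4 0 0;-24 -32 0 0 0 -7 0;-24 -32 0 0 0 -7 0;-24 -32 0 0 0 -7 0"

```text
time: 12.7
position: [0.4229, -0.2961, 0.2438]
tool_rot: [0.528, 3.085, 0.019]
ft_force: [1.0, -1.1, 0.4]
grip_width: 0.969
grip_force: 0.0
```

Request:
move_arm --increments "0 0 0 0 0 -7 0;0 0 0 0 0 -7 0;0 0 0 0 0 -7 0;0 0 0 0 0 -7 0;0 0 0 0 0 -7 0;0 0 0 0 0 -7 0;0 0 0 0 0 -7 0;0 0 0 0 0 -7 0"

```text
time: 13.37
position: [0.4237, -0.2945, 0.2442]
tool_rot: [1.912, 2.47, 0.007]
ft_force: [-0.7, -0.7, 0.4]
grip_width: 0.998
grip_force: 0.0
```

```bash
cat >> h.py <<'E'
def seg(p,C,t,zmin):
    out=None
    for x in ctrl.silhouettes(t,p)[:1]:
        q=C[x["region"]&(p["depth"]>0)]; q=q[q[:,2]>zmin]; c=np.median(q,0); q=q[np.linalg.norm(q-c,axis=1)<.08]
        (a,bb),(w,h),th=cv2.minAreaRect((q[:,:2]*1000).astype(np.float32)); print(t,round(x["score"],2),"c",round(a,1),round(bb,1),"size",round(w,1),round(h,1),"az of",round(w),":",round(th,1),"z",np.round(np.percentile(q[:,2],[5,50,95])*1000,1))
E
python3 - <<'E'
from h import *
s=ctrl.get_state(); print(s["time"],s["position"],np.round(Rm(s["tool_rot"])[:,1],3),np.round(s["joint_positions"],2))
p=ctrl.get_image("wrist"); save(p,"w3.png"); C=cloud(p)
seg(p,C,"setup_block",.012); seg(p,C,"nut",.008)
E
```

```text
13.3667 [ 0.4237187  -0.29452195  0.24424988] [0.968 0.251 0.015] [-0.07 -0.01  0.63  1.78  0.    1.35  0.81]
setup_block 0.73 c 412.3 -314.5 size 100.0 40.3 az of 100 : 75.1 z [17.2 18.5 19.8]
```

View pics/w3.png

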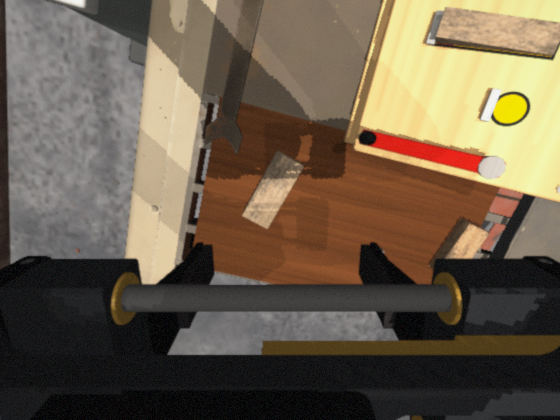

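The wedge is home against its ledge at (495,32). The block lies at (272,190) with the wrench tip close by at (225,125), so I'll go down with a narrower opening.

Request:
move_arm --increments "-2.4 -4 -20 0 0 -5.9 80;-3 -4 -25 0 0 -5.9 80;-3 -4 -25 0 0 -5.9 80;-3 -4 -25 0 0 -5.9 80;0 -4 -25 0 0 -5.8 80;0 0 -40 0 0 0 80;0 0 -20 0 0 0 80;0 0 0 0 0 0 80"

```text
time: 14.18
position: [0.4093, -0.3124, 0.0598]
tool_rot: [2.472, 1.92, -0.007]
ft_force: [-0.6, -0.0, -0.1]
grip_width: 0.689
grip_force: 0.0
```

```bash
python3 - <<'E'
from h import *
go([.4123,-.3145,.003],down(-14.9))
E
```

```text
from [ 0.4093 -0.3124  0.0598] shift [  3.   -2.1 -56.8] rot [ 0.67  0.18 -0.58] rows>= 1.4
```

Request:
move_arm --increments "1 -0.7 -20 0.2 0 -0.2 80;1 -0.7 -20 0.2 0 -0.2 80;1 -0.7 -12 0.2 0 -0.2 80;0 0 -4.8 0 0 0 80;0 0 0 0 0 0 80;0 0 0 0 0 0 255;0 0 0 0 0 0 255;0 0 0 0 0 0 255" --grip_force 30

```text
time: 14.85
position: [0.4166, -0.317, 0.0086]
tool_rot: [2.484, 1.903, 0.012]
ft_force: [-1.0, 0.4, 0.1]
grip_width: 0.541
grip_force: 0.2
```

Request:
move_arm --increments "0 0 0 0 0 0 255;0 0 0 0 0 0 255;0 0 0 0 0 0 255;0 0 0 0 0 0 255;0 0 0 0 0 0 255;0 0 10 0 0 0 255;0 0 25 0 0 0 255;0 0 25 0 0 0 255"

```text
time: 15.52
position: [0.4148, -0.3162, 0.0676]
tool_rot: [2.487, 1.905, 0.007]
ft_force: [1.0, -0.3, -0.3]
grip_width: 0.455
grip_force: 30.0
```

```bash
python3 - <<'E'
from h import *
s=ctrl.get_state(); print(np.round(s["joint_positions"],2)); face(); go(W(-40,75,90),RT)
go(W(-40,75,90)+np.array([0,0,.03]),down(92.1))
E
```

```text
[-0.01  0.2   0.67  1.97 -0.15  1.    0.47]
TCP face [-167.4 -212.9   56. ] rot err [-23.71 -18.03 105.05] F face [ 0.7 -0.3 -0.7] w 39.6 t 15.52 q [-0.01  0.2   0.67  1.97 -0.15  1.    0.47]
from [ 0.4148 -0.3162  0.0676] shift [ 89.3 291.4  86. ] rot [-23.71 -18.03 105.05] rows>= 15.2
from [ 0.4148 -0.3162  0.0676] shift [ 89.3 291.4 116. ] rot [ -0.32   0.59 107.21] rows>= 15.0
```

Request:
move_arm --increments "0 0 38 0 0 7 255;0 0 38 0 0 7 255;2 10 38 0 0 7 255;7 20 20 0 0 7 255;8 25 0 0 0 7 255;8 25 0 0 0 7 255;8 25 0 0 0 7 255;8 25 0 0 0 7 255"

```text
time: 16.18
position: [0.457, -0.1856, 0.2022]
tool_rot: [1.294, 2.854, 0.018]
ft_force: [0.6, 0.3, -0.8]
grip_width: 0.451
grip_force: 30.0
```

Request:
move_arm --increments "8 25 0 0 0 7 255;8 25 0 0 0 7 255;8 25 0 0 0 7 255;8 25 0 0 0 7 255;8 25 0 0 0 7 255;8 25 0 0 0 7 255;0 11 0 0 0 7 255;0 0 0 0 0 2.2 255"

```text
time: 16.85
position: [0.5051, -0.0217, 0.2016]
tool_rot: [-0.075, 3.139, 0.021]
ft_force: [0.2, 0.2, -1.5]
grip_width: 0.454
grip_force: 30.0
```

Request:
move_arm --increments "0 0 0 0.24 -6.4 0 255;0 0 0 0.24 -6.4 0 255;0 0 0 0.24 -6.4 0 255;0 0 0 0.24 -6.4 0 255;0 0 0 0 0 0 255;0 0 0 0 0 0 255;0 0 0 0 0 0 255;0 0 0 0 0 0 255"

```text
time: 17.52
position: [0.5058, -0.0239, 0.2036]
tool_rot: [-0.057, 2.764, 0.039]
ft_force: [0.2, 0.4, 0.6]
grip_width: 0.457
grip_force: 30.0
```

```bash
python3 - <<'E'
from h import *
face(); go(W(-19,75,40),RT)
E
```

```text
TCP face [-16.8  75.8 134.2] rot err [-0.96 -4.18 -0.5 ] F face [0.4 0.4 0.5] w 39.7 t 17.52 q [-0.18 -0.27  0.18  2.14  0.02  0.89  1.6 ]
from [ 0.5058 -0.0239  0.2036] shift [ 39.    0.6 -85.8] rot [-0.96 -4.18 -0.5 ] rows>= 2.3
```

Request:
move_arm --increments "8 0 -20 0 0 0 255;8 0 -20 0 0 0 255;8 0 -20 -0.25 -1 -0.1 255;8 0.3 -16 -0.25 -1 -0.2 255;7 0.3 -10 -0.25 -1 -0.2 255;0 0 0 -0.2 -1.2 0 255;0 0 0 0 0 0 255;0 0 0 0 0 0 255"

```text
time: 18.18
position: [0.5442, -0.0225, 0.1167]
tool_rot: [-0.051, 2.692, 0.012]
ft_force: [0.2, 0.3, -0.4]
grip_width: 0.457
grip_force: 30.0
```

```bash
python3 - <<'E'
from h import *
face(); go(W(-19,75,18),RT)
E
```

```text
TCP face [-20.   75.8  39.3] rot err [ 0.   -0.06 -0.09] F face [-0.   0.3 -0.4] w 39.8 t 18.18 q [-0.19 -0.13  0.19  2.24  0.01  0.58  1.6 ]
from [ 0.5442 -0.0225  0.1167] shift [ 10.1  -0.5 -18.7] rot [ 0.   -0.06 -0.09] rows>= 0.5
```

Request:
move_arm --increments "4 0 -7 0 0 0 255;4 -0.3 -7 0 0 0 255;2.1 -0.2 -4.7 0 0 0 255;0 0 0 0 0 0 255;3.6 0.1 1.75 0 0 0 255;3.6 0.1 1.75 0 0 0 255;0 0 0 0 0 0 255;0 0 0 0 0 0 255"

```text
time: 18.85
position: [0.5616, -0.0236, 0.1022]
tool_rot: [-0.049, 2.69, 0.011]
ft_force: [-0.6, 0.3, -0.2]
grip_width: 0.453
grip_force: 30.0
```

```bash
python3 - <<'E'
from h import *
face(); go(W(0,75,17),RT)
E
```

```text
TCP face [-10.7  74.1  18.7] rot err [-0.01  0.07  0.  ] F face [-0.6  0.3  0.1] w 39.4 t 18.85 q [-0.19 -0.07  0.19  2.22 -0.01  0.54  1.62]
from [ 0.5616 -0.0236  0.1022] shift [10.3  1.3  3.1] rot [-0.01  0.07  0.  ] rows>= 0.3
```

Request:
move_arm --increments "2.6 0.3 0.8 0 0 0 255;2.6 0.3 0.8 0 0 0 255;2.6 0.3 0.8 0 0 0 255;2.6 0.3 0.8 0 0 0 255;0 0 0 0 0 0 255;0 0 0 0 0 0 255;0 0 0 0 0 0 255;0 0 0 0 0 0 255"

```text
time: 19.52
position: [0.5691, -0.0229, 0.1032]
tool_rot: [-0.049, 2.696, 0.011]
ft_force: [-7.4, -1.0, -0.3]
grip_width: 0.453
grip_force: 30.0
```

```bash
python3 - <<'E'
from h import *
face(); go(W(1,75,9),RT)
E
```

```text
TCP face [-3.4 74.6 16.3] rot err [ 0.   -0.29  0.03] F face [-6.9 -0.8  3. ] w 39.4 t 19.52 q [-0.19 -0.05  0.19  2.2  -0.02  0.55  1.62]
from [ 0.5691 -0.0229  0.1032] shift [ 7.1  0.7 -4.6] rot [ 0.   -0.29  0.03] rows>= 0.2
```

Request:
move_arm --increments "2.2 0.1 1 0 0 0 255;2.2 0.1 1 0 0 0 255;0 0 0 0 0 0 255;0 0 0 0 0 0 255;1.3 0 -2.7 0 0 0 255;1.3 0 -2.7 0 0 0 255;0 0 0 0 0 0 255;0 0 0 0 0 0 255"

```text
time: 20.18
position: [0.5751, -0.0224, 0.0988]
tool_rot: [-0.049, 2.699, 0.012]
ft_force: [-7.3, -1.1, -1.1]
grip_width: 0.456
grip_force: 30.0
```

```bash
python3 - <<'E'
from h import *
face(); go(W(1,75,8),RT)
E
```

```text
TCP face [ 0.1 74.8  9.7] rot err [-0.01 -0.43  0.01] F face [-7.1 -0.9  2.2] w 39.7 t 20.18 q [-0.19 -0.03  0.2   2.19 -0.02  0.54  1.63]
from [ 0.5751 -0.0224  0.0988] shift [ 1.5  0.2 -1.2] rot [-0.01 -0.43  0.01] rows>= 0.1
```

Request:
move_arm --increments "0.5 0 -1 0 0 0 255;0.5 0 -1 0 0 0 255;0.3 0 -0.7 0 0 0 255;0 0 0 0 0 0 255;0 0 0 0 0 0 255;0 0 0 0 0 0 255;0 0 0 0 0 0 255;0 0 0 0 0 0 255"

```text
time: 20.85
position: [0.5762, -0.0223, 0.0972]
tool_rot: [-0.049, 2.699, 0.012]
ft_force: [-16.3, -1.9, 10.2]
grip_width: 0.456
grip_force: 30.0
```

```bash
python3 - <<'E'
from h import *
face()
E
```

```text
TCP face [ 0.3 74.8  7.8] rot err [-0.03 -0.43  0.01] F face [-10.3  -1.3  16.3] w 39.7 t 20.85 q [-0.19 -0.02  0.2   2.19 -0.03  0.54  1.63]
```

Request:
move_arm --increments "-0.5 0 1 0 0 0 255;-2.5 -0.1 -1.1 0 0 0 255;-2.5 -0.1 -1.1 0 0 0 255;-2.2 -0.1 -1.1 0 0 0 255;0 0 0 0 0 0 255;0 0 0 0 0 0 255;0 0 0 0 0 0 255;0 0 0 0 0 0 255"

```text
time: 21.52
position: [0.5732, -0.0224, 0.0971]
tool_rot: [-0.05, 2.689, 0.011]
ft_force: [5.6, -0.4, -6.9]
grip_width: 0.457
grip_force: 30.0
```

```bash
python3 - <<'E'
from h import *
face()
E
```

```text
TCP face [-2.4 74.9  9. ] rot err [-0.01  0.15 -0.01] F face [ 2.1 -0.6 -8.6] w 39.7 t 21.52 q [-0.19 -0.03  0.2   2.2  -0.02  0.52  1.63]
```

Request:
move_arm --increments "0.4 0 -1 0 0 0 255;0.4 0 -1 0 0 0 255;0.1 0 -0.2 0 0 0 255;0 0 0 0 0 0 255;0 0 0 0 0 0 120;0 0 0 0 0 0 95;0 0 0 0 0 0 95;0 0 0 0 0 0 95"

```text
time: 22.18
position: [0.5732, -0.0224, 0.0945]
tool_rot: [-0.05, 2.69, 0.012]
ft_force: [-0.2, -0.7, -0.2]
grip_width: 0.607
grip_force: 0.0
```

Request:
move_arm --increments "0 0 0 0 0 0 95;-2 0 4 0 0 0 95;-9 0 18 0 0 0 95;-14 0 30 0 0 0 95;-10 0 36 0 0 0 95;-10 0 36 0 0 0 95;-10 0 36 0 0 0 95;0 0 0 0 0 0 95"

```text
time: 22.85
position: [0.5269, -0.0252, 0.2414]
tool_rot: [-0.044, 2.679, 0.01]
ft_force: [0.1, -1.1, 0.2]
grip_width: 0.629
grip_force: 0.0
```

```bash
python3 - <<'E'
from h import *
face()
p=ctrl.get_image("wrist"); save(p,"w4.png"); C=cloud(p); F=(C-O)@RF*1000; np.savez("w4.npz",F=F,f=p["frame"])
for n,(y0,y1,h) in dict(block=(50,100,18),wedge=(-15,20,9)).items():
    k=(F[...,1]>y0)&(F[...,1]<y1)&(F[...,2]>h-3)&(F[...,2]<24)&(abs(F[...,0]+5)<70)
    hsv=cv2.cvtColor(p["frame"],cv2.COLOR_RGB2HSV); k&=~((hsv[...,1]>190))
    print(n,k.sum(),cv2.minAreaRect(F[k][:,:2].astype(np.float32)),"z by x",[np.round(np.median(F[k&(abs(F[...,0]-t)<5)][:,2]),1) for t in(-45,-25,-5,15,35)])
E
```

```text
TCP face [ 18.7  73.8 159.1] rot err [-0.    0.7   0.24] F face [ 0.1 -1.1  0.1] w 54.7 t 22.85 q [-0.02 -0.29  0.02  2.11 -0.01  0.86  1.62]
block 3810 ((5.041980743408203, 75.04591369628906), (40.21963882446289, 117.72388458251953), 89.64820098876953) z by x [np.float64(18.2), np.float64(18.3), np.float64(18.2), np.float64(18.3), np.float64(18.2)]
wedge 2315 ((-10.55074691772461, 1.3683719635009766), (29.322254180908203, 101.60646057128906), 89.76384735107422) z by x [np.float64(18.6), np.float64(15.4), np.float64(12.1), np.float64(9.1), np.float64(6.5)]
```

View pics/w4.png

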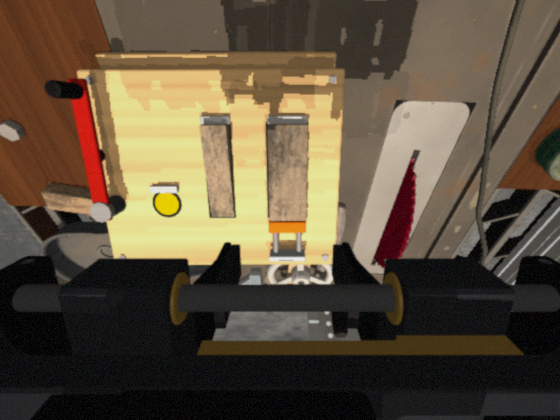

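The block sits at (288,170) between its ledge and the orange jaw, and the wedge at (219,168) on its ledge. The nut is at (12,130), so I'm going there next.

Request:
move_arm --increments "3 -40 0 0 0 0 95;3 -40 0 -0.24 6.4 0 95;3 -40 0 -0.24 6.4 0 95;3 -40 0 -0.24 6.4 0 95;3 -40 0 -0.24 6.4 0 95;3 -40 0 0 0 0 95;3 -40 0 0 0 0 95;3 -40 -10 0 0 0 95"

```text
time: 23.57
position: [0.5496, -0.3458, 0.2235]
tool_rot: [-0.056, 3.139, -0.004]
ft_force: [1.4, -0.4, 0.2]
grip_width: 0.631
grip_force: 0.0
```

Request:
move_arm --increments "0 -30 -20 0 0 0 110;0 0 -10 0 0 0 110;0 0 0 0 0 0 110;0 0 0 0 0 0 110;0 0 0 0 0 0 110;0 0 0 0 0 0 110;0 0 0 0 0 0 110;0 0 0 0 0 0 110"

```text
time: 24.23
position: [0.5495, -0.3731, 0.1958]
tool_rot: [-0.056, 3.135, -0.001]
ft_force: [0.2, -0.1, 0.5]
grip_width: 0.568
grip_force: 0.0
```

```bash
python3 - <<'E'
from h import *
face(); p=ctrl.get_image("wrist"); save(p,"w5.png"); C=cloud(p)
seg(p,C,"nut",.008)
k=(p["depth"]>0)&(abs(C[...,0]-.577)<.04)&(abs(C[...,1]+.376)<.04)&(C[...,2]>.007)&(C[...,2]<.016)
print(k.sum(),np.round(C[k].mean(0),4),cv2.minEnclosingCircle((C[k][:,:2]*1000).astype(np.float32)))
c=C[k].mean(0); go([c[0],c[1],.003],down(92.1))
E
```

```text
TCP face [   7.7 -274.7  113.8] rot err [  0.97 -25.41   0.05] F face [ 0.4 -0.1  0.3] w 49.5 t 24.23 q [ 0.27  0.37  0.38  1.47 -0.14  1.32  2.27]
nut 0.6 c 549.5 -167.6 size 136.1 128.6 az of 136 : 86.2 z [ 48.9  76.  107.4]
301 [ 0.5809 -0.3716  0.0125] ((581.8216552734375, -371.9482727050781), 12.576288223266602)
from [ 0.5491 -0.3736  0.1954] shift [  31.8    2.  -192.4] rot [0.02 0.33 0.09] rows>= 4.7
```

Request:
move_arm --increments "8 0.9 -38 0 0.3 0 110;8 0.9 -38 0 0 0 110;8 0 -38 0 0 0 110;8 0 -38 0 0 0 110;0 0 -30 0 0 0 110;0 0 -10.4 0 0 0 110;0 0 0 0 0 0 110;0 0 0 0 0 0 255" --grip_force 25

```text
time: 25.0
position: [0.5809, -0.3724, 0.003]
tool_rot: [0.054, -3.141, 0.001]
ft_force: [0.1, 0.4, -0.4]
grip_width: 0.544
grip_force: 0.0
```

Request:
move_arm --increments "0 0 0 0 0 0 255;0 0 0 0 0 0 255;0 0 0 0 0 0 255;0 0 0 0 0 0 255;0 0 0 0 0 0 255;0 0 0 0 0 0 255;0 0 0 0 0 0 255;0 0 0 0 0 0 255"

```text
time: 25.67
position: [0.5809, -0.3723, 0.0027]
tool_rot: [0.054, -3.141, 0.0]
ft_force: [-0.8, 0.8, 4.3]
grip_width: 0.294
grip_force: 25.0
```

```bash
python3 - <<'E'
from h import *
face(); go(W(34,-59,90),down(92.1)); print(ctrl.get_state()["position"],ctrl.get_state()["grip_force"])
E
```

```text
TCP face [ -48.1 -275.1  -73.7] rot err [  0.93 -25.78   0.13] F face [1.2 0.8 4.2] w 25.6 t 25.67 q [ 0.28  0.59  0.34  1.56 -0.22  1.02  2.28]
from [ 0.5809 -0.3723  0.0027] shift [ -5.2 216.  183.1] rot [ 0.01 -0.01  0.13] rows>= 6.8
[ 0.58085472 -0.37229496  0.00271934] 25.0005966424942
```

Request:
move_arm --increments "0 0 10 0 0 0 255;0 0 30 0 0 0 255;0 0 40 0 0 0 255;0 0 40 0 0 0 255;0 20 40 0 0 0 255;0 36 23 0 0 0 255;0 40 0 0 0 0 255;0 40 0 0 0 0 255"

```text
time: 26.33
position: [0.5815, -0.2383, 0.1849]
tool_rot: [-0.051, 3.137, -0.003]
ft_force: [0.7, 0.5, -0.9]
grip_width: 0.289
grip_force: 25.0
```

Request:
move_arm --increments "0 40 0 0 0 0 255;-5.2 40 0 0 0 0 255;0 0 0 0.24 -6.4 0 255;0 0 0 0.24 -6.4 0 255;0 0 0 0.24 -6.4 0 255;0 0 0 0.24 -6.4 0 255;0 0 0 0 0 0 255;0 0 0 0 0 0 255"

```text
time: 27.0
position: [0.5733, -0.1582, 0.1812]
tool_rot: [-0.044, 2.698, 0.014]
ft_force: [0.0, -0.7, -0.1]
grip_width: 0.285
grip_force: 25.0
```

Request:
move_arm --increments "0 0 0 0 0 0 255;0 0 0 0 0 0 255;0 0 0 0 0 0 255;0 0 0 0 0 0 255;0 0 0 0 0 0 255;0 0 0 0 0 0 255;0 0 0 0 0 0 255;0 0 0 0 0 0 255"

```text
time: 27.67
position: [0.5756, -0.1584, 0.1819]
tool_rot: [-0.047, 2.695, 0.012]
ft_force: [-0.4, 0.0, -0.4]
grip_width: 0.294
grip_force: 25.0
```

```bash
python3 - <<'E'
from h import *
face(); go(W(34,-59,10),RT)
E
```

```text
TCP face [ 32.2 -61.1  86.5] rot err [-0.06 -0.22  0.11] F face [-0.5  0.  -0.2] w 25.5 t 27.67 q [ 0.01 -0.07  0.3   2.04 -0.19  0.75  2.03]
from [ 0.5756 -0.1584  0.1819] shift [ 34.8   3.4 -68.1] rot [-0.06 -0.22  0.11] rows>= 1.8
```

Request:
move_arm --increments "9 0.9 -18 0 -0.2 0.1 255;9 0.9 -18 0 0 0 255;8 0.8 -16 0 0 0 255;5.8 0.8 -11 0 0 0 255;3 0 -5.1 0 0 0 255;0 0 0 0 0 0 255;0 0 0 0 0 0 255;0 0 0 0 0 0 255"

```text
time: 28.33
position: [0.6107, -0.1554, 0.115]
tool_rot: [-0.048, 2.69, 0.012]
ft_force: [0.2, -0.2, -0.9]
grip_width: 0.29
grip_force: 25.0
```

```bash
python3 - <<'E'
from h import *
face(); go(W(34,-59,2.7),RT); go(W(29,-59,2.7),RT)
E
```

```text
TCP face [ 34.8 -59.4  10.9] rot err [-0.05  0.08  0.03] F face [-0.2 -0.2 -0.9] w 25.3 t 28.33 q [-0.    0.08  0.3   2.05 -0.3   0.61  2.11]
from [ 0.6107 -0.1554  0.115 ] shift [ 2.9  0.5 -7.7] rot [-0.05  0.08  0.03] rows>= 0.2
from [ 0.6107 -0.1554  0.115 ] shift [-1.6  0.3 -9.9] rot [-0.05  0.08  0.03] rows>= 0.2
```

Request:
move_arm --increments "1.5 0.3 -4 0 0 0 255;1.4 0.2 -3.7 0 0 0 255;0 0 0 0 0 0 255;-1.5 0 -0.7 0 0 0 255;-1.5 -0.1 -0.7 0 0 0 255;-1.5 -0.1 -0.8 0 0 0 255;0 0 0 0 0 0 255;0 0 0 0 0 0 255"

```text
time: 29.0
position: [0.6095, -0.1546, 0.1047]
tool_rot: [-0.049, 2.689, 0.012]
ft_force: [2.4, -0.2, 1.7]
grip_width: 0.292
grip_force: 25.0
```

```bash
python3 - <<'E'
from h import *
face()
E
```

```text
TCP face [ 29.3 -58.6   2.2] rot err [-0.05  0.1   0.01] F face [ 2.9 -0.3  0.5] w 25.4 t 29.0 q [ 0.    0.09  0.3   2.06 -0.31  0.59  2.13]
```

Request:
move_arm --increments "-0.8 0 -0.5 0 0 0 255;0.2 0 -0.5 0 0 0 255;0 0 0 0 0 0 255;0 0 0 0 0 0 138;0 0 0 0 0 0 138;0 0 0 0 0 0 138;0 0 0 0 0 0 138;-1 0 2 0 0 0 138"

```text
time: 29.67
position: [0.6057, -0.1547, 0.1034]
tool_rot: [-0.048, 2.695, 0.013]
ft_force: [0.2, 0.4, 0.2]
grip_width: 0.449
grip_force: 0.0
```

Request:
move_arm --increments "-4 0 9 0 0 0 138;-13 0 27 0 0 0 138;-17 0 36 0 0 0 110;-17 0 36 0 0 0 110;-17 0 30 0 0 0 110;-10 0 10 0 0 0 110;0 0 0 0 0 0 110;0 0 0 0 0 0 110"

```text
time: 30.33
position: [0.5289, -0.155, 0.2538]
tool_rot: [-0.048, 2.689, 0.012]
ft_force: [-0.6, 0.2, -0.5]
grip_width: 0.565
grip_force: 0.0
```

```bash
python3 - <<'E'
from h import *
face()
p=ctrl.get_image("wrist"); save(p,"w6.png"); C=cloud(p); F=(C-O)@RF*1000
hsv=cv2.cvtColor(p["frame"],cv2.COLOR_RGB2HSV)
k=(abs(F[...,0]-30)<30)&(abs(F[...,1]+59)<30)&(F[...,2]>9)&(F[...,2]<16)
print("nut",k.sum(),cv2.minEnclosingCircle(F[k][:,:2].astype(np.float32)) if k.any() else 0, np.median(F[k][:,2]))
k=(abs(F[...,0]+85)<25)&(abs(F[...,1]+115)<25)&(F[...,2]>52)&(F[...,2]<66)
print("knob top",k.sum(),np.round(F[k].mean(0),1), np.round(np.ptp(F[k],0),1))
go(W(-85,-115,80),RT)
E
```

```text
TCP face [ 21.6 -56.1 171.6] rot err [-0.06  0.1   0.05] F face [-0.8  0.3 -0.2] w 49.2 t 30.33 q [ 0.01 -0.23  0.29  2.03 -0.1   0.91  1.96]
nut 347 ((30.84720802307129, -58.222328186035156), 12.71130084991455) 12.562022487741611
knob top 237 [ -84.1 -114.7   59.4] [13.3 13.4  9.7]
from [ 0.5286 -0.1546  0.2522] shift [ -53.7  -61.4 -127.1] rot [-0.08 -0.05  0.03] rows>= 3.6
```

View pics/w6.png

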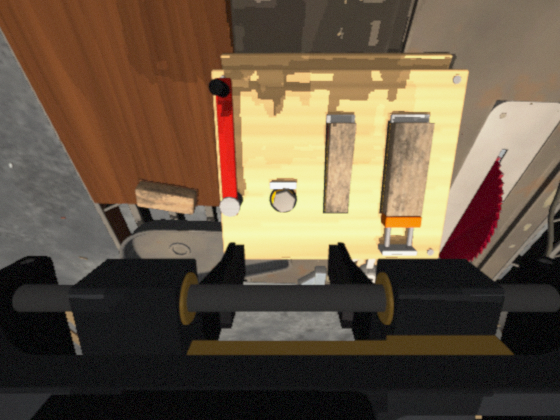

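The nut is on its ledge at (284,199), and the wedge and block are both home. The keeper is still parked with its knob at (220,88). Next is the knob.

Request:
move_arm --increments "-12 -14 -28 0 0 0 110;-12 -14 -28 0 0 0 110;-12 -14 -28 0 0 0 110;-12 -14 -28 0 0 0 110;-5.7 -5.4 -15 0 0 0 110;0 0 0 0 0 0 110;0 0 0 0 0 0 110;0 0 0 0 0 0 110" --grip_force 5

```text
time: 31.05
position: [0.4764, -0.2156, 0.1263]
tool_rot: [-0.05, 2.691, 0.012]
ft_force: [0.2, -0.2, 0.1]
grip_width: 0.572
grip_force: 0.0
```

```bash
python3 - <<'E'
from h import *
face(); go(W(-85,-115,37),RT)
P=[W(30-115*np.cos(t),-115+115*np.sin(t),37) for t in np.radians(np.linspace(0,92,17))]
print(np.round(np.diff(P,axis=0)*1000,1).tolist())
E
```

```text
TCP face [ -83.1 -114.7   80.5] rot err [-0.04 -0.01 -0.04] F face [ 0.2 -0.2 -0. ] w 49.8 t 31.05 q [ 0.03 -0.17  0.48  2.23 -0.25  0.69  2.29]
from [ 0.4764 -0.2156  0.1263] shift [ 17.2   0.3 -40. ] rot [-0.04 -0.01 -0.04] rows>= 1.0
[[0.1, 11.5, 0.3], [1.1, 11.5, 0.8], [2.2, 11.3, 1.2], [3.2, 11.0, 1.7], [4.1, 10.5, 2.2], [5.1, 10.0, 2.6], [6.0, 9.4, 3.0], [6.8, 8.7, 3.4], [7.5, 7.9, 3.8], [8.2, 7.0, 4.1], [8.8, 6.0, 4.4], [9.3, 5.0, 4.6], [9.7, 3.9, 4.8], [10.0, 2.8, 4.9], [10.3, 1.7, 5.0], [10.4, 0.6, 5.0]]
```

Request:
move_arm --increments "5 0.1 -12 0 0 0 110;5 0.1 -12 0 0 0 110;5 0.1 -11 0 0 0 110;2.2 0 -5 0 0 0 110;0 0 0 0 0 0 110;0 0 0 0 0 0 255;0 0 0 0 0 0 255;0 0 0 0 0 0 255"

```text
time: 31.72
position: [0.4932, -0.216, 0.0871]
tool_rot: [-0.049, 2.69, 0.012]
ft_force: [0.1, -0.0, 0.1]
grip_width: 0.421
grip_force: 0.0
```

Request:
move_arm --increments "0 0 0 0 0 0 255;0 0 0 0 0 0 255;0 0 0 0 0 0 255;0 0 0 0 0 0 255;0 0 0 0 0 0 255;0 0 0 0 0 0 255;0 0 0 0 0 0 255;0 0 0 0 0 0 255"

```text
time: 32.38
position: [0.4927, -0.2159, 0.0862]
tool_rot: [-0.049, 2.691, 0.013]
ft_force: [-1.0, 0.1, 2.9]
grip_width: 0.161
grip_force: 5.0
```

```bash
python3 - <<'E'
from h import *
face(); print(ctrl.get_state()["grip_force"])
E
```

```text
TCP face [ -85.9 -115.6   37.3] rot err [-0.06  0.01  0.01] F face [0.4 0.1 3.1] w 14.0 t 32.38 q [ 0.   -0.07  0.51  2.25 -0.36  0.59  2.39]
5.000190945575014
```

Request:
move_arm --increments "0.1 11.5 0.3 0 0 0 255;1.1 11.5 0.8 0 0 0 255;2.2 11.3 1.2 0 0 0 255;3.2 11 1.7 0 0 0 255;4.1 10.5 2.2 0 0 0 255;5.1 10 2.6 0 0 0 255;6 9.4 3 0 0 0 255;6.8 8.7 3.4 0 0 0 255"

```text
time: 33.05
position: [0.5206, -0.1318, 0.1007]
tool_rot: [-0.048, 2.693, 0.013]
ft_force: [-2.1, -2.0, -0.2]
grip_width: 0.159
grip_force: 5.0
```

```bash
python3 - <<'E'
from h import *
face()
E
```

```text
TCP face [-51.7 -32.5  36.8] rot err [-0.07 -0.08  0.05] F face [-2.  -1.9  0.8] w 13.9 t 33.05 q [-0.05 -0.11  0.34  2.26 -0.19  0.57  2.03]
```

Request:
move_arm --increments "7.5 7.9 3.8 0 0 0 255;8.2 7 4.1 0 0 0 255;8.8 6 4.4 0 0 0 255;9.3 5 4.6 0 0 0 255;9.7 3.9 4.8 0 0 0 255;10 2.8 4.9 0 0 0 255;10.3 1.7 5 0 0 0 255;10.4 0.6 5 0 0 0 255"

```text
time: 33.72
position: [0.5947, -0.0973, 0.1367]
tool_rot: [-0.049, 2.695, 0.013]
ft_force: [-6.9, -3.1, -3.0]
grip_width: 0.163
grip_force: 5.0
```

Request:
move_arm --increments "0 0 0 0 0 0 255;0 0 0 0 0 0 255;0 0 0 0 0 0 255;0 0 0 0 0 0 255;0 0 0 0 0 0 255;0 0 0 0 0 0 255;0 0 0 0 0 0 255;0 0 0 0 0 0 255"

```text
time: 34.38
position: [0.5953, -0.0973, 0.1374]
tool_rot: [-0.048, 2.691, 0.012]
ft_force: [4.7, -2.6, -8.0]
grip_width: 0.165
grip_force: 5.0
```

```bash
python3 - <<'E'
from h import *
face()
E
```

```text
TCP face [32.6 -0.8 36.9] rot err [-0.04  0.02  0.04] F face [ 0.6 -2.8 -9.2] w 14.3 t 34.38 q [-0.1  -0.02  0.27  2.09 -0.15  0.63  1.88]
```

Request:
move_arm --increments "0 0 -0.5 0 0 0 255;0 0 0 0 0 0 170;0 0 0 0 0 0 170;0 0 0 0 0 0 170;0 0 0 0 0 0 170;-2 0 4 0 0 0 170;-6 0 14 0 0 0 170;-14 0 30 0 0 0 170"

```text
time: 35.05
position: [0.5713, -0.0961, 0.1819]
tool_rot: [-0.05, 2.699, 0.014]
ft_force: [0.9, 0.8, 0.3]
grip_width: 0.331
grip_force: 0.0
```

Request:
move_arm --increments "-17 0 36 0 0 0 110;-20 0 36 0 0 0 110;-20 0 20 0 0 0 110;0 0 0 0 0 0 110;0 0 0 0 0 0 110;0 0 0 0 0 0 110;0 0 0 0 0 0 110;0 0 0 0 0 0 110"

```text
time: 35.72
position: [0.5191, -0.0962, 0.2732]
tool_rot: [-0.05, 2.693, 0.015]
ft_force: [-0.2, -0.0, 0.2]
grip_width: 0.57
grip_force: 0.0
```

```bash
python3 - <<'E'
from h import *
face()
p=ctrl.get_image("wrist"); save(p,"w7.png"); C=cloud(p); F=(C-O)@RF*1000
hsv=cv2.cvtColor(p["frame"],cv2.COLOR_RGB2HSV)
r=((hsv[...,0]<6)|(hsv[...,0]>174))&(hsv[...,1]>150)&(F[...,2]>20)&(F[...,2]<40)&(abs(F[...,0])<130)&(abs(F[...,1])<160)
print("keeper",cv2.minAreaRect(F[r][:,:2].astype(np.float32)))
k=(abs(F[...,0]-30)<30)&(abs(F[...,1])<30)&(F[...,2]>55)&(F[...,2]<66)
kt=F[k].mean(0); print("knob",k.sum(),kt,"angle",np.arctan2(kt[1]+115,30-kt[0]))
for n,(y0,y1,h) in dict(block=(50,100,15),wedge=(-20,22,4)).items():
    k=(F[...,1]>y0)&(F[...,1]<y1)&(F[...,2]>h)&(F[...,2]<22)&(F[...,0]>-58)&(F[...,0]<20)&(hsv[...,1]<190)
    print(n,np.round(np.percentile(F[k],[1,50,99],axis=0),1).tolist())
E
```

```text
TCP face [ 23.1   3.1 192.3] rot err [-0.14 -0.1  -0.07] F face [-0.1 -0.   0.3] w 49.6 t 35.72 q [ 0.07 -0.29  0.11  2.04 -0.08  0.96  1.82]
keeper ((29.947620391845703, -49.35273742675781), (16.145729064941406, 116.55538177490234), 0.46038275957107544)
knob 145 [29.01895382 -0.46074031 59.61669463] angle 1.5622313841731346
block [[-53.7, 55.2, 16.2], [-18.6, 74.7, 18.2], [19.2, 94.4, 20.2]]
wedge [[-57.8, -10.7, 5.3], [-22.4, 2.2, 14.2], [18.8, 15.0, 20.6]]
```

View pics/w7.png

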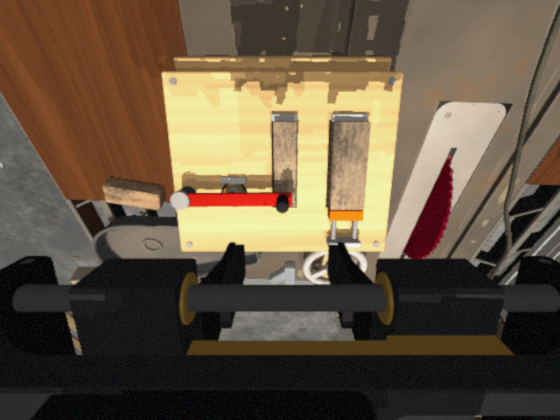

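The red keeper now lies straight across the wedge and nut, with its knob at (283,204) and about 1.56 rad closed. Wedge, nut and block are all in place, so I'm handing the job in.

```bash
python3 -c "
from bench import ctrl
print(ctrl.close_job())"
```

```text
the job is handed in; nothing more can be done
None
```

I handed the job in at about 36 s: my last check showed the block clipped between its ledge and the jaw, wedge and nut resting on their ledges, and the keeper closed to about 1.56 rad. The hand-in returned no verdict.

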